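# Stand a smart meter on the slide carriage and hold the contact probe on its test spot

### The arm

A 6-joint arm with a two-finger parallel gripper is mounted at the origin on the work surface. World frame = base frame: x ahead of the robot, y to its left, z up, the work surface at z = 0. Lengths are in mm, angles in rad, forces in N, time in s.
With the tool pointing down it reaches from about 400 to 925 mm from the base axis. Payload 3.4 kg.
Tool frame: the origin (TCP) lies midway between the tips of the shut fingers; the grasp point (between the pads) lies bot.tcp_to_grasp behind it (bot.tcp_to_grasp is the distance from the TCP to the grasp point, in mm); z points along the fingers, y is the direction in which the jaws open and shut (so a half turn about z gives the same grasp; the last joint's range is limited). The gripper opens to 85 mm and grips with 20 to 120 N. Pads are 22 mm wide; open, the fingers measure 114 mm over their backs; the gripper's body (76 mm by 85 mm) begins 54 mm behind the grasp point. The pads swing forward as they close: fully open they stand 13 mm farther back than shut.
Start: joints at [-1.413, 0.307, 1.506, -0, 1.328, -0.073], TCP at [132.07, -559.633, 231.305] pointing down, gripper open.
Joint ranges: [-3.12, 3.12], [-1.05, 2.28], [0.14, 2.33], [-1.42, 4.57], [0.1, 2.73], [-2.68, 2.68]. Speed limits (rad/s): [2.57, 2.57, 3.14, 3.14, 3.14, 3.14].

### API

Orientations are given as a rotation vector (axis times angle).
In Python, from workcell import bot gives the robot as it stands. The module is installed in compiled form; this text tells all that it offers. Calls block until the motion is done:
- bot.move_to(position, orientation): joint-space move of the TCP to a pose.
- bot.move_linear(position, rotation=None, v=150, stop_force=None): straight line of the TCP; rotation=None keeps the orientation; v is the mean speed in mm/s. With stop_force (N) it stops when the force on the tool has changed by that much, and returns True; else False.
- bot.move_j(angles): joint-space move.
- bot.gripper_to(opening, newtons=None): opening from 0.0 (shut) to 1.0 (fully open); newtons is the grip in N (None keeps the last); returns when the fingers have stopped.
- bot.pause(seconds).
- bot.ik(position, orientation): joint angles nearest the present ones, or None.
- bot.observe(): the state.
- bot.get_image(name): name is "scene" or "side" or "wrist"; returns the picture (384x512x3 uint8, blue, green, red); there is no depth.
- bot.camera_model(name): a dict with "mtx" (3x3 intrinsics, pixels), "dist" ([k1, k2, p1, p2, k3] as OpenCV has them; the pictures are not rectified), "rvec" (rotation vector, rad) and "tvec" (3), from world to camera coordinates, as OpenCV has them; the wrist camera has in their place "hand_eye" (4x4, takes a point from camera to tool coordinates, whose origin is the TCP and whose axes are the flange's). Camera axes: x right, y down, z forward; pixel columns grow to the right and rows downward; lengths in mm; the calibration is good to about 2 mm. A picture is of the moment at which its call begins: read the wrist's pose just before it. camera_model takes no time and is no camera call.
A pose or a line that the arm cannot do raises bot.IKError and nothing moves.
- bot.close_job(): hands the job in, once; it reports no verdict.
Trained networks look in the newest picture that a camera, given by its name, has taken for a name from the list of things; names that differ only in an ending like _2 or _b are one class to them, and where a whole thing is asked for, a point or a joint stands for the part that bears it (a point fixed in the world has none). Each returns a list of dicts, best first, with "conf" (0 to 1); they miss things now and then, are a little off and sometimes report something else, mostly with a low value. They report only what shows in the picture. A call takes as long as a camera call. They do not tell look-alikes from the thing itself.
- bot.silhouettes(camera, label): "mask" (384x512 bool, what is visible of it) and "box" ([centre column, centre row, width, height] in pixels, round what is visible of it).
The state is a dict: "t": time; "joint_positions": joint angles; "qvel": joint speeds; "effort": joint torques, N m; "position": TCP position; "tcp_rot": TCP orientation; "force": force on the tool from outside, world axes, zero at the start; "wrist_torque": the same for the moment, N m; "grip_width": opening from 0.0 (shut) to 1.0 (fully open).
Only numpy, scipy, OpenCV 4.12 (cv2) and the standard library are available. Lean on these libraries where they do the work, as an engineer would, in place of code of your own. Each camera call takes 0.05 s, during which the arm holds its last target. There are 200 camera calls.

### The job

Stand the white smart meter upright on its bottom end, orange-spot end up, in the middle of the green pad on the slide carriage, and let go of it. Then take the chrome temperature probe out of its blue stand and hold it upright with its brass tip on the orange spot, pressing lightly so that the sprung tip goes about half way in and never hard. Finish while still holding the probe there, with the gripper clear of the meter, and leave the other loose things on the bench where they are.

Things in the scene. Friction and masses are not known exactly. Their poses are not given: they have to be found in the camera images.
- meter: White smart meter, a block 96 x 64 x 30 mm (about 0.18 kg). It starts lying on its back on the black block, top end roughly towards the robot. Origin: centre of its back (the underside as it lies). Its x axis runs along the 96 mm length from the bottom end (black terminal strip; x = -48 mm) to the top end (x = +48 mm, with the orange spot); y across the 64 mm width; z out of the display face (z = 30 mm). Upright, x points up and it stands on its flat bottom end
- meter_spot (a point): Centre of the orange spot, a flat disc 16 mm across with a black dot, on the meter's top end face at meter x = 48, y = 14, z = 15 mm, that is 14 mm off the middle of the 64 mm width
- meter_base (a point): Centre of the meter's bottom end face, at meter x = -48, y = 0, z = 15 mm
- block: Fixed black rubber block 72 (its x) x 46 (its y) x 30 mm high that carries the meter at the start; the meter lies along the block's x, its centre over the block's, and overhangs 9 mm at each long side. Origin: centre of its underside on the bench
- carriage_pad (a point): Centre of the top face of the green pad, 70 (x) x 100 (y) mm, on the aluminium slide carriage (top plate 100 x 140 mm); 42 mm above the bench. The carriage runs along the rail (along its y axis) and is stiff: it stays put unless pushed sideways with more than about 10 N
- probe: Chrome temperature probe (about 0.12 kg): square handle 24 x 24 mm, 65 mm long, on a round collar 36 mm across and 5 mm thick, with a 10 mm stem and a sprung brass tip below. Origin: centre of the collar's underside, which rests on the stand's top; z runs up the handle, which spans z = 5 to 70 mm, its flat faces square to the probe's x and y; a black button tops it at 76 mm. It starts standing upright in its stand
- probe_tip (a point): End of the brass tip, a ball 8 mm across, 62 mm below the probe's origin on its axis when the spring is out
- plunger (a joint): How far the brass tip is pressed into the stem, m: 0 out, 0.014 fully in. The spring pushes with about 0.5 N at 0 and 4 N fully in (250 N/m); half way, 7 mm, is about 2.2 N
- stand: Fixed blue stand, a block 70 x 70 x 80 mm high with an upright hole 15 mm across and 74 mm deep in the middle of its top that the probe's stem hangs in; lift the probe more than 62 mm to clear it. Origin: centre of its underside on the bench
- coupling: Loose black plastic pipe coupling, a ring 48 mm across and 42 mm tall; leave it alone. Origin: centre of its underside
- adaptor: Loose stainless threaded adaptor, 40 mm across and 44 mm tall; leave it alone. Origin: centre of its underside
- screwdriver: Loose screwdriver 170 mm long, lying beyond the rail; leave it alone. Origin: under it, between its ends; its x axis runs along it
- jar: Loose jar 56 mm across and 65 mm tall beyond the rail; leave it alone. Origin: centre of its underside
- tray: Loose grey sorting tray 80 x 120 x 30 mm beyond the rail; leave it alone. Origin: centre of its underside
- weight: Loose brass weight 40 mm across and 35 mm tall beyond the rail; leave it alone. Origin: centre of its underside
Not all that is in view belongs to the job. Several things have the shape of the stand; the one meant has the colours described above.

How it is judged:
By the outcome, as a careful person would: the job done as asked, in the order asked, and still so for the second after the job is handed in, while the arm keeps its last pose, push and grip.
It also fails if it takes over 64 s, if anything falls off the work surface, if the arm or the gripper's body presses on something with over 40 N, if the wrist force passes 120 N, or if a joint passes its speed limit or range.

## Working session

There is one attempt and no reset: what is moved stays moved. The work goes in short steps, each a Python script; the robot and the scene stay as the last script left them, time stands still between calls to the robot, and variables do not carry over. Pictures are saved under pics/ and viewed, about 8 in all and at most 12, crops included, and the job is handed in when it is done.

```bash
mkdir -p pics; python3 - <<'E'
from workcell import bot
import cv2,numpy as np
o=bot.observe();print(o['t'],o['position'],o['tcp_rot'],o['grip_width'],bot.tcp_to_grasp)
ims=[]
for c in("scene","side","wrist"):
    im=bot.get_image(c);cv2.imwrite(f"pics/{c}0.png",im);ims.append(im)
    m=bot.camera_model(c);print(c,{k:np.round(v,3).tolist() for k,v in m.items()})
    for l in("meter","stand","probe","block","carriage_pad"):
        try:
            for d in bot.silhouettes(c,l)[:4]:print(c,l,round(d['conf'],2),np.round(d['box']))
        except Exception as e:print(c,l,e)
cv2.imwrite("pics/a.png",cv2.resize(ims[0],(800,600)));cv2.imwrite("pics/b.png",cv2.resize(ims[1],(800,600)))
E
```

```text
0.0 [ 131.94221107 -558.9286319   230.37825024] [-3.11847720e+00 -3.63022279e-01  1.45464097e-04] 0.99955748363026 18.700000000000003
scene {'mtx': [[418.891, 0.0, 263.48], [0.0, 418.891, 190.308], [0.0, 0.0, 1.0]], 'dist': [0.02, 0.0, 0.0, 0.0, 0.0], 'rvec': [1.974, 1.238, -0.608], 'tvec': [-217.163, -228.2, 1406.9]}
scene stand 0.79 [141. 218.  44.  53.]
scene stand 0.63 [195. 211.  37.  50.]
scene stand 0.61 [121. 188.  29.  42.]
scene stand 0.61 [122. 263.  44.  57.]
scene probe 0.92 [136. 192.  21.  36.]
scene block 0.74 [345. 175.  26.  16.]
scene block 0.34 [266. 243.  78.  51.]
scene carriage_pad 0.89 [265. 244.  72.  51.]
scene carriage_pad 0.52 [235. 205.  19.  18.]
side {'mtx': [[432.018, 0.0, 254.745], [0.0, 432.018, 187.103], [0.0, 0.0, 1.0]], 'dist': [0.02, 0.0, 0.0, 0.0, 0.0], 'rvec': [0.816, -2.302, 1.326], 'tvec': [407.961, 247.012, 783.385]}
side meter 0.86 [197. 277.  63.  42.]
side stand 0.96 [327. 157.  37.  35.]
side stand 0.71 [346. 178.  34.  43.]
side stand 0.63 [317. 192.  41.  46.]
side stand 0.62 [199. 279.  54.  46.]
side probe 0.53 [350. 154.  13.  33.]
side block 0.6 [197. 297.  44.  20.]
side block 0.52 [185. 189.  16.  20.]
side block 0.44 [198. 276.  59.  47.]
side block 0.28 [239. 194.  65.  32.]
side carriage_pad 0.75 [239. 193.  59.  30.]
wrist {'mtx': [[315.265, 0.0, 254.838], [0.0, 315.265, 191.242], [0.0, 0.0, 1.0]], 'dist': [-0.049, 0.0, 0.0, 0.0, 0.0], 'hand_eye': [[-0.0, -0.965, -0.262, 66.289], [1.0, -0.0, 0.001, -0.449], [-0.001, -0.262, 0.965, -142.37], [0.0, 0.0, 0.0, 1.0]]}
wrist stand 0.66 [57.  5. 33. 11.]
```

View pics/a.png

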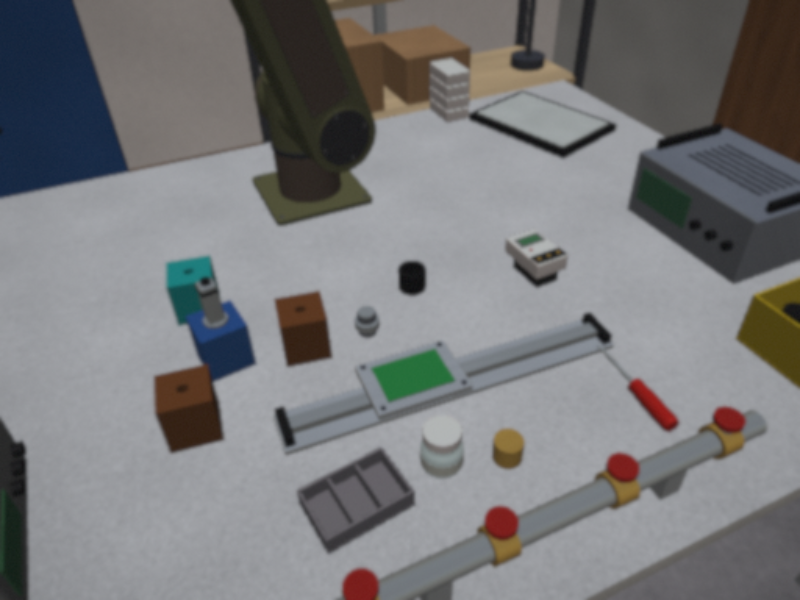

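View pics/b.png

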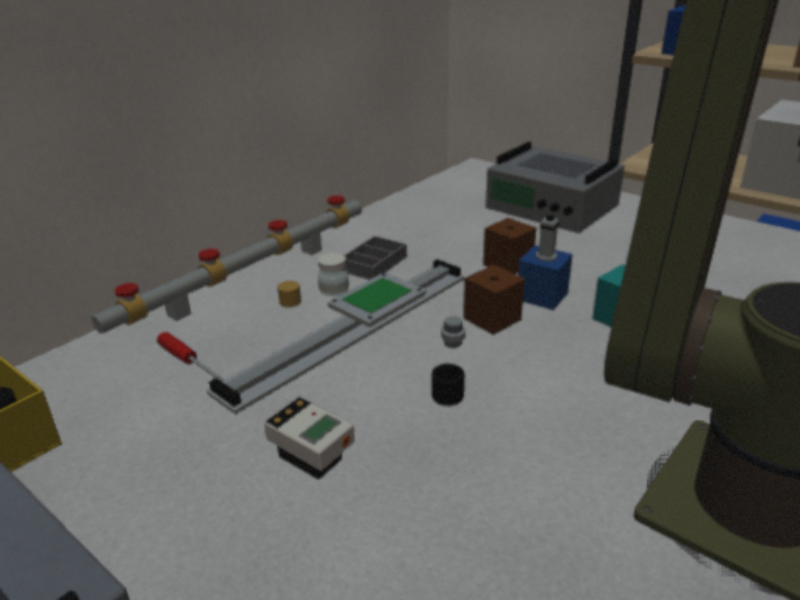

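Scene view (upscaled coordinates):
- **Meter:** white, at (536,252), spot end towards the robot.
- **Stand look-alikes:** teal (193,288), brown (303,327), brown (188,407) and blue (222,338). Blue is the one holding the probe at (208,295), so that is my choice.
- **Pad:** green, at (412,374).

The side view agrees: meter (310,435), spot (347,441), probe (548,238) in the blue stand (545,275).

```bash
cat > h.py <<'E'
from workcell import bot
import cv2,numpy as np
from scipy.spatial.transform import Rotation as R
from scipy.optimize import minimize
def campose(c,obs=None):
    m=bot.camera_model(c)
    if c=="wrist":
        o=obs or bot.observe(); T=np.eye(4);T[:3,:3]=R.from_rotvec(o['tcp_rot']).as_matrix();T[:3,3]=o['position']
        W=np.linalg.inv(T@m['hand_eye']); return m['mtx'],m['dist'],W[:3,:3],W[:3,3]
    return m['mtx'],m['dist'],cv2.Rodrigues(np.array(m['rvec'],float))[0],np.array(m['tvec'],float)
def project(P,cam):
    K,d,Rm,t=cam
    return cv2.projectPoints(np.array(P,float).reshape(-1,1,3),cv2.Rodrigues(Rm)[0],t,np.array(K,float),np.array(d,float))[0].reshape(-1,2)
def ray(uv,cam):
    K,d,Rm,t=cam
    n=cv2.undistortPoints(np.array(uv,float).reshape(1,1,2),np.array(K,float),np.array(d,float)).ravel()
    v=Rm.T@np.r_[n,1]; return -Rm.T@t,v/np.linalg.norm(v)
def tri(obs):
    A=np.zeros((3,3));b=np.zeros(3);L=[]
    for uv,cam in obs:
        o,v=ray(uv,cam);M=np.eye(3)-np.outer(v,v);A+=M;b+=M@o;L.append((o,v))
    p=np.linalg.solve(A,b);return p,[round(float(np.linalg.norm(np.cross(p-o,v))),1) for o,v in L]
def onplane(uv,cam,z):
    o,v=ray(uv,cam);return o+v*(z-o[2])/v[2]
def down(yaw):return (R.from_euler('z',yaw)*R.from_matrix(np.diag([1.,-1,-1]))).as_rotvec()
E
python3 - <<'E'
from h import *
s,d=campose("scene"),campose("side");k=1.5625
for n,a,b in [("meter",(536,252),(310,435)),("spot",(510,248),(347,441)),("probetop",(205,282),(549,222)),("stand c",(218,318),(546,258)),("pad",(412,375),(378,295)),("adaptor",(367,320),(453,331)),("coupling",(412,277),(448,384)),("padNear -y?",(357,368),(330,305)),]:
    print(n,*[x if isinstance(x,list) else x.round() for x in tri([(np.array(a)/k,s),(np.array(b)/k,d)])])
for n,a in [("brown1",(300,303)),("brown2",(183,385))]:print(n,onplane(np.array(a)/k,s,80).round())
print("railends",onplane(np.array((283,425))/k,s,30).round(),onplane(np.array((597,328))/k,s,30).round())
E
```

```text
meter [453. 266.  42.] [1.3, 1.3]
spot [415. 239.  35.] [0.3, 0.3]
probetop [ 428. -280.  147.] [1.3, 1.3]
stand c [ 427. -277.   79.] [0.6, 0.6]
pad [622. -55.  38.] [1.6, 1.6]
adaptor [468. -61.  23.] [1.0, 1.0]
coupling [395.  53.  21.] [1.2, 1.2]
padNear -y? [641. -63.  43.] [78.0, 78.0]
brown1 [ 450. -158.   80.]
brown2 [ 543. -348.   80.]
railends [ 623. -243.   30.] [652. 248.  30.]
```

```bash
python3 - <<'E'
from h import *
import pickle
v={}
for n,p,yaw in [("pad1",(600,-85,260),-.1),("pad2",(600,-15,260),-.1),("met1",(465,240,240),.5),("met2",(430,285,240),.5)]:
    bot.move_to(p,down(yaw)); o=bot.observe(); im=bot.get_image("wrist"); v[n]=(im,campose("wrist",o))
    for l in (("carriage_pad",) if 'pad' in n else ("meter","block")):
        for d in bot.silhouettes("wrist",l)[:2]:print(n,l,round(d['conf'],2),d['box']); v.setdefault(n+l,d['mask'])
pickle.dump(v,open("v.pkl","wb"));print(bot.observe()['t'])
cv2.imwrite("pics/c.png",cv2.resize(np.vstack([np.hstack([v["pad1"][0],v["pad2"][0]]),np.hstack([v["met1"][0],v["met2"][0]])]),(800,600)))
# ik checks
def rotf(az,el,flip): # tool z fwd at azimuth, el below horizontal; tool y horizontal
    z=np.array([np.cos(az)*np.cos(el),np.sin(az)*np.cos(el),-np.sin(el)]);y=np.array([-np.sin(az),np.cos(az),0])*flip
    return R.from_matrix(np.c_[np.cross(y,z),y,z]).as_rotvec()
for nm,p,az in [("m",(453,266,45),.53),("p",(622,-55,90),-.09)]:
  for e in (30,45,60):
    for f in (1,-1):
      q=bot.ik(np.array(p)+0,rotf(az,np.radians(e),f));print(nm,e,f,None if q is None else np.round(q,2))
E
```

```text
pad1 carriage_pad 0.81 [220.5, 145.2, 127.7, 92.3]
pad2 carriage_pad 0.66 [283.6, 139.4, 126.3, 95.4]
met1 meter 0.64 [230.9, 165.2, 85.9, 99.7]
met2 meter 0.97 [287.4, 157.7, 93.8, 100.9]
5.6167
m 30 1 None
m 30 -1 None
m 45 1 None
m 45 -1 None
m 60 1 None
m 60 -1 None
p 30 1 None
p 30 -1 None
p 45 1 [-0.2   0.45  2.25  2.9   0.35  1.72]
p 45 -1 [-0.2   0.45  2.25  2.9   0.35 -1.43]
p 60 1 [-0.18  0.38  2.03  0.22  0.22 -1.86]
p 60 -1 [-0.18  0.38  2.03  0.22  0.22  1.28]
```

View pics/c.png

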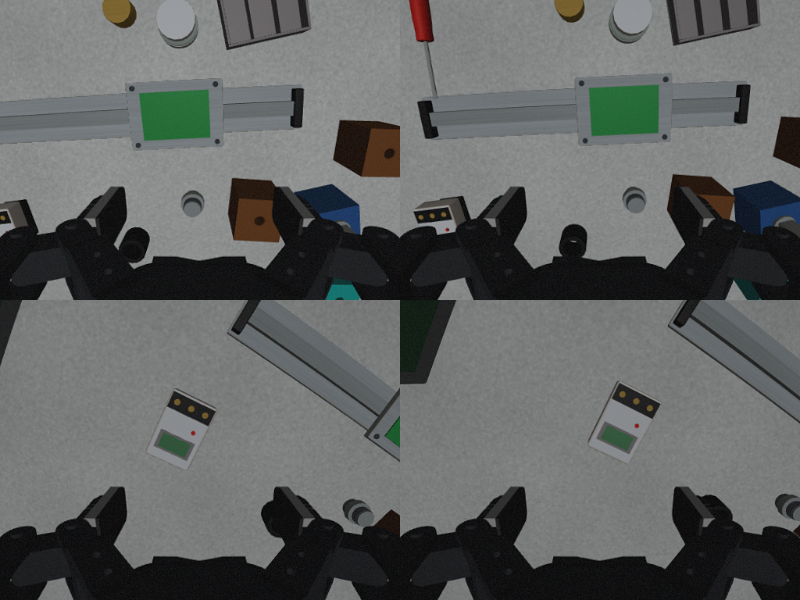

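Every view agrees. Meter pixel in the crops is (182,428)/(625,422), with the black strip away from the robot. Pad centre is at (175,115)/(624,110). The 45° forward tilt is out of reach, so I'll map the feasible pitches and, in the same step, fit the poses from the masks.

```bash
cat >> h.py <<'E'
def rotf(az,el,flip): # tool z at azimuth az, el below horizontal; tool y horizontal
    z=np.array([np.cos(az)*np.cos(el),np.sin(az)*np.cos(el),-np.sin(el)]);y=np.array([-np.sin(az),np.cos(az),0])*flip
    return R.from_matrix(np.c_[np.cross(y,z),y,z]).as_rotvec()
E
python3 - <<'E'
from h import *
import pickle
v=pickle.load(open("v.pkl","rb"))
# pad: green threshold min-area rect corners -> triangulate
def quad(m):
    c=max(cv2.findContours(m.astype(np.uint8),0,2)[0],key=cv2.contourArea)
    return cv2.boxPoints(cv2.minAreaRect(c)),c
def green(im):
    g=im.astype(int); return (g[...,1]>g[...,2]*1.8)&(g[...,1]>g[...,0]*1.5)&(g[...,1]>60)
C=[]
for n in("pad1","pad2"):
    m=green(v[n][0]);_,c=quad(m);M=cv2.moments(c);C.append(((M['m10']/M['m00'],M['m01']/M['m00']),v[n][1]))
print("pad",*tri(C))
q,_=quad(green(v["pad1"][0]));P=np.array([onplane(u,v["pad1"][1],42) for u in q]);e=P[1:]-P[:-1]
print("pad edges",np.linalg.norm(e,axis=1).round(),np.degrees(np.arctan2(e[:,1],e[:,0])).round(1))
# meter: fit box by mask
masks=[(v[n+"meter"],v[n][1]) for n in("met1","met2")]
B=np.array([[x,y,z] for x in(-48,48) for y in(-32,32) for z in(0,30)],float)
def cost(p):
    s=0
    for m,cam in masks:
        X=B@R.from_euler('z',p[3]).as_matrix().T+p[:3]
        h=cv2.convexHull((project(X,cam)*16).astype(np.int32));r=np.zeros(m.shape,np.uint8);cv2.fillConvexPoly(r,h,1,shift=4)
        s+=1-(r.astype(bool)&m).sum()/(r.astype(bool)|m).sum()
    return s
best=min((minimize(cost,[453,266,30,y0],method='Nelder-Mead',options=dict(initial_simplex=np.array([453,266,30,y0])+np.r_[[np.zeros(4)],np.diag([12,12,8,.2])])) for y0 in(-2.4,-2.6,-2.8,-2.1)),key=lambda r:r.fun)
print("meter",best.x,best.fun)
x=best.x
# side/scene cross-check: predicted spot and corner pixels
for c in("scene","side"):
    print(c,"spot px*1.5625",(project(R.from_euler('z',x[3]).apply([48,14,15])+x[:3],campose(c))*1.5625).round())
mc=x[:3]+[0,0,15]; az=x[3]+np.pi
def tcp(g,rv): return np.array(g)+R.from_rotvec(rv).as_matrix()[:,2]*bot.tcp_to_grasp
for e in range(50,95,5):
    print(e,[None if (q:=bot.ik(tcp(mc,r:=rotf(az,np.radians(e),f)),r)) is None else np.round(q,2).tolist() for f in(1,-1)])
g=tri(C)[0]+[0,0,48]
for e in(10,20,30,40):
  for a in range(-180,180,30):
    s=[None if (q:=bot.ik(tcp(g,r:=rotf(np.radians(a),np.radians(e),f)),r)) is None else np.round(q,2).tolist() for f in(1,-1)]
    if any(s):print(e,a,s)
E
```

```text
pad [624.22675915 -53.36204815  42.20204683] [0.0, 0.0]
pad edges [ 99.  69. 103.] [-93.1 177.6  87.1]
meter [456.65047184 262.7990362   23.71804759  -3.08574307] 0.059452254111696856
scene spot px*1.5625 [[512. 244.]]
side spot px*1.5625 [[345. 444.]]
50 [None, None]
55 [[0.66, 0.51, 2.28, 4.25, 0.37, 1.01], [0.66, 0.51, 2.28, 4.25, 0.37, -2.13]]
60 [None, None]
65 [[0.58, 0.45, 2.16, -1.0, 0.26, -0.1], None]
70 [[0.55, 0.44, 2.1, -0.53, 0.33, -0.6], [0.55, 0.44, 2.1, -0.53, 0.33, 2.55]]
75 [[0.52, 0.44, 2.04, -0.28, 0.44, -0.87], [0.52, 0.44, 2.04, -0.28, 0.44, 2.27]]
80 [[0.49, 0.45, 1.98, -0.14, 0.55, -1.02], [0.49, 0.45, 1.98, -0.14, 0.55, 2.12]]
85 [[0.47, 0.47, 1.92, -0.06, 0.67, -1.12], [0.47, 0.47, 1.92, -0.06, 0.67, 2.02]]
90 [[0.44, 0.49, 1.86, 0.0, 0.79, -1.18], [0.44, 0.49, 1.86, -0.0, 0.79, 1.96]]
10 -180 [[-0.1, 1.26, 0.65, -0.2, 2.62, 1.38], [-0.1, 1.26, 0.65, -0.2, 2.62, -1.76]]
10 -150 [[0.08, 1.2, 0.82, -0.66, 2.39, 0.97], [0.08, 1.2, 0.82, -0.66, 2.39, -2.17]]
10 -120 [[0.25, 1.09, 1.14, -0.9, 2.02, 0.89], [0.25, 1.09, 1.14, -0.9, 2.02, -2.25]]
10 -90 [[0.38, 0.98
[... 2463 characters left out ...]
88, 1.28, -2.41]]
40 -60 [[0.27, 0.61, 1.92, -1.29, 0.88, 0.77], [0.27, 0.61, 1.92, -1.29, 0.88, -2.37]]
40 -30 [[0.1, 0.55, 2.2, 4.08, 0.59, 1.16], [0.1, 0.55, 2.2, 4.08, 0.59, -1.99]]
40 0 [[-0.27, 0.54, 2.29, 2.76, 0.58, 1.72], [-0.27, 0.54, 2.29, 2.76, 0.58, -1.42]]
40 30 [[-0.55, 0.56, 2.12, 1.64, 0.74, 2.18], [-0.55, 0.56, 2.12, 1.64, 0.74, -0.96]]
40 60 [[-0.61, 0.64, 1.82, 1.03, 1.09, 2.36], [-0.61, 0.64, 1.82, 1.03, 1.09, -0.79]]
40 90 [[-0.54, 0.76, 1.49, 0.72, 1.48, 2.31], [-0.54, 0.76, 1.49, 0.72, 1.48, -0.83]]
40 120 [[-0.41, 0.87, 1.19, 0.49, 1.82, 2.14], [-0.41, 0.87, 1.19, 0.49, 1.82, -1.0]]
40 150 [[-0.26, 0.95, 0.98, 0.22, 2.05, 1.84], [-0.26, 0.95, 0.98, 0.22, 2.05, -1.3]]
```

```bash
python3 - <<'E'
from h import *
import pickle
v=pickle.load(open("v.pkl","rb"))
B=np.array([[x,y,z] for x in(-48,48) for y in(-32,32) for z in(0,30)],float)
masks=[(v[n+"meter"],v[n][1]) for n in("met1","met2")]
def cost(p,z):
    s=0
    for m,cam in masks:
        X=B@R.from_euler('z',p[2]).as_matrix().T+[p[0],p[1],z]
        h=cv2.convexHull((project(X,cam)*16).astype(np.int32));r=np.zeros(m.shape,np.uint8);cv2.fillConvexPoly(r,h,1,shift=4);r=r>0
        s+=1-(r&m).sum()/(r|m).sum()
    return s
ims={"side":(cv2.imread("pics/side0.png"),campose("side")),"scene":(cv2.imread("pics/scene0.png"),campose("scene")),"met2":v["met2"]}
out=[]
for z in(20,25,30):
    f=min((minimize(cost,[456,263,y],args=(z,),method='Nelder-Mead',options=dict(initial_simplex=np.array([456,263,y])+np.r_[[np.zeros(3)],np.diag([8,8,.1])])) for y in(-3.1,-3.05)),key=lambda r:r.fun)
    print(z,f.x.round(3),round(f.fun,4));row=[]
    X=R.from_euler('z',f.x[2]).apply(np.vstack([B,[[48,14,15]]]))+[f.x[0],f.x[1],z]
    for n,(im,cam) in ims.items():
        uv=project(X,cam);c=uv[:8].mean(0).astype(int);k=4 if n!="met2" else 2.2;w=int(132/k)
        cr=cv2.resize(im[c[1]-int(100/k):c[1]+int(100/k),c[0]-w:c[0]+w],(264,200),interpolation=cv2.INTER_CUBIC);cr=cv2.convertScaleAbs(cr,alpha=1.4)
        q=(uv-c)*[264/(2*w),200/(2*int(100/k))]+[132,100]
        for i in range(8):
            for j in range(i):
                if bin(i^j).count('1')==1:cv2.line(cr,*[tuple(map(int,q[t].round())) for t in(i,j)],(255,0,255),1)
        cv2.circle(cr,tuple(map(int,q[8].round())),3,(255,255,0),1);row.append(cr)
    out.append(np.hstack(row))
cv2.imwrite("pics/d.png",np.vstack(out))
E
```

```text
20 [455.601 262.681  -3.093] 0.0674
25 [456.588 262.978  -3.089] 0.0643
30 [456.126 263.63   -3.092] 0.1006
```

View pics/d.png

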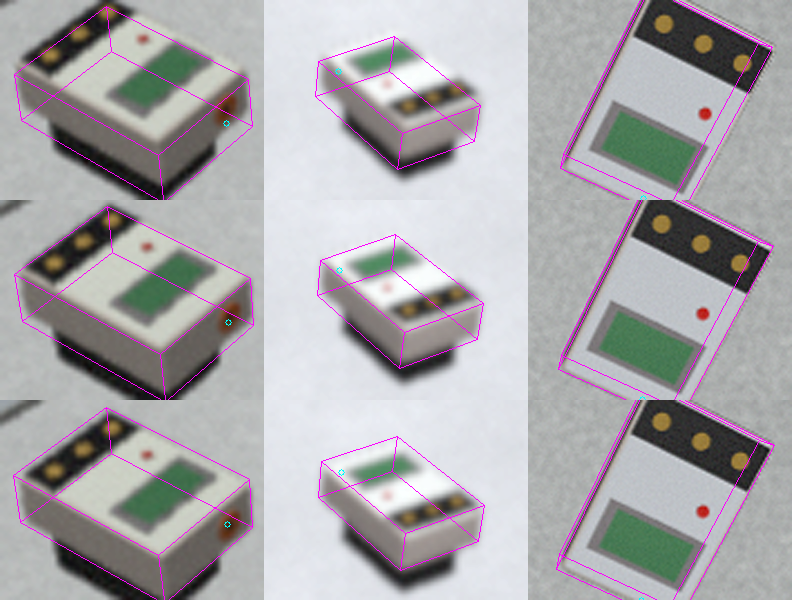

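The overlay fits best at z about 27–30, with the meter at (456.3, 263.3), yaw −3.09 and the spot end towards the robot. My plan is to grasp pitched 70° and set it down pitched 20°, pointing along −y.

```bash
python3 - <<'E'
from h import *
az=-3.09+np.pi; r=rotf(az,np.radians(70),1); t=R.from_rotvec(r).as_matrix()[:,2]
g=np.array([456.3,263.3,43.5]); T=g+t*(bot.tcp_to_grasp+5)
bot.move_to(T-t*120,r); print(bot.move_linear(T,v=120,stop_force=8))
bot.gripper_to(0.0,40); o=bot.observe(); print("grip",o['grip_width'],o['position']-T,o['t'])
bot.move_linear(T+[0,0,120]); o=bot.observe(); print("lift",o['grip_width'],o['force'],o['t'])
a=np.radians(-92.9); r2=rotf(a,np.radians(20),-1); t2=R.from_rotvec(r2).as_matrix()[:,2]
P=np.array([624.2,-53.4,42.2+48]); T2=P+t2*(bot.tcp_to_grasp+5)
bot.move_to(T2+[0,0,60],r2); o=bot.observe(); print(o['t'],o['grip_width'],o['force'],o['position']-T2)
for c in("scene","side"): cv2.imwrite(f"pics/{c}1.png",bot.get_image(c))
a,b=cv2.imread("pics/scene1.png"),cv2.imread("pics/side1.png")
cv2.imwrite("pics/e.png",np.hstack([cv2.resize(a[110:300,150:350],(400,380)),cv2.resize(b[90:280,140:340],(400,380))]))
E
```

```text
False
grip 0.745018171103699 [0.1124455  0.2031745  0.88177348] 9.1333
lift 0.7423402515304227 [-0.40049541  0.05808297 -1.96269369] 10.0833
11.4417 0.7467587903843634 [-0.11739168 -0.2011898  -1.28285333] [-0.32327222  0.29489823 59.33856732]
```

View pics/e.png

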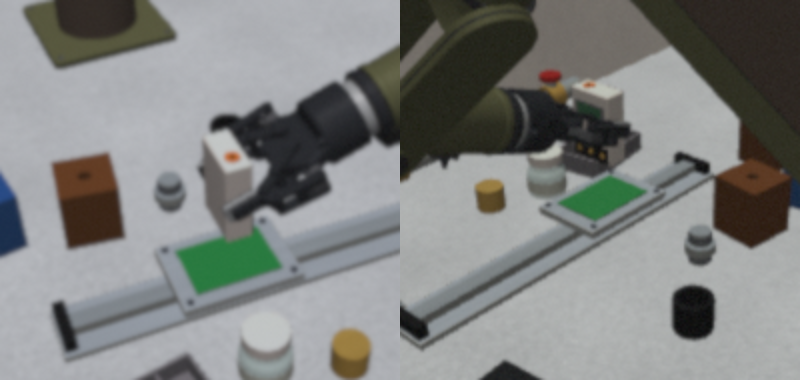

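The meter is held upright with the orange spot on top, at crop pixels (232,157) and (590,85). I'll check the in-hand offset by triangulating the spot, then lower it.

```bash
cat >> h.py <<'E'
def spotpx(im,c0,rad=40):
    g=cv2.cvtColor(im,cv2.COLOR_BGR2HSV);m=((g[...,0]<16)&(g[...,1]>140)&(g[...,2]>70)).astype(np.uint8)
    n,l,s,ce=cv2.connectedComponentsWithStats(m);k=[(s[i,4],tuple(ce[i].round(1))) for i in range(1,n) if np.hypot(*(ce[i]-c0))<rad and s[i,4]>3]
    return sorted(k,reverse=True)
E
python3 - <<'E'
from h import *
ob=[]
for c,p in(("scene",(266,188.5)),("side",(235,132.5))):
    k=spotpx(cv2.imread(f"pics/{c}1.png"),p,12);print(c,k,"expected",project([638.2,-54.1,197.5],campose(c)).round(1)); ob.append((k[0][1],campose(c)))
print("spot",*tri(ob))
o=bot.observe();p=o['position']
hit=bot.move_linear(p-[0,0,45],v=80,stop_force=6); print(hit,bot.observe()['position']-p)
hit=bot.move_linear(bot.observe()['position']-[0,0,28],v=15,stop_force=3.5);o=bot.observe();print(hit,o['position']-p,o['force'],o['wrist_torque'],o['t'])
E
```

```text
scene [(np.int32(14), (np.float64(265.5), np.float64(188.0)))] expected [[265.4 187.7]]
side [(np.int32(4), (np.float64(234.5), np.float64(132.0)))] expected [[233.9 131.9]]
spot [637.7096708  -54.56041867 196.9218914 ] [0.9, 0.9]
False [-2.78028361e-03 -1.10475880e-01 -4.52633790e+01]
True [-1.05467198e-02 -1.18638769e-01 -5.98057894e+01] [1.18898555 0.43695311 3.93916466] [ 0.03100325  0.03143009 -0.00511375] 13.3167
```

```bash
python3 - <<'E'
from h import *
import pickle
bot.gripper_to(1.0,40); bot.pause(.2)
o=bot.observe();t=R.from_rotvec(o['tcp_rot']).as_matrix()[:,2]
bot.move_linear(o['position']-t*130,v=130)
print(bot.observe()['t'])
p=bot.observe()['position'];bot.move_linear(p+[0,0,110],v=200)
v={}
for n,P,yaw in [("m1",(610,-70,330),-.1),("p1",(430,-250,330),-.5),("p2",(440,-315,330),-.5)]:
    bot.move_to(P,down(yaw)); o=bot.observe(); v[n]=(bot.get_image("wrist"),campose("wrist",o))
    for l in(("meter",) if n=="m1" else ("probe","stand")):
        for d in bot.silhouettes("wrist",l)[:3]:print(n,l,round(d['conf'],2),d['box']);v.setdefault(n+l,d['mask'])
    if n=="p1":
        for c in("scene","side"): v[c]=(bot.get_image(c),campose(c))
pickle.dump(v,open("v2.pkl","wb"));print(bot.observe()['t'])
cv2.imwrite("pics/f.png",cv2.resize(np.vstack([np.hstack([v["m1"][0],v["p1"][0]]),np.hstack([v["p2"][0],v["scene"][0]])]),(800,600)))
E
```

```text
15.0167
m1 meter 0.7 [237.7, 153.8, 30.7, 58.7]
p1 probe 0.74 [276.4, 147.4, 73.8, 76.4]
p1 probe 0.63 [277.1, 153.1, 34.0, 38.7]
p1 probe 0.39 [131.7, 193.6, 36.3, 25.3]
p1 stand 0.92 [328.8, 227.7, 67.7, 71.4]
p1 stand 0.79 [278.6, 145.9, 73.4, 73.1]
p1 stand 0.73 [283.7, 39.7, 76.2, 78.6]
p2 probe 0.91 [230.1, 188.0, 34.6, 41.0]
p2 stand 0.92 [238.2, 175.3, 70.0, 80.4]
p2 stand 0.89 [238.2, 70.3, 74.9, 80.9]
p2 stand 0.84 [151.0, 196.6, 79.2, 71.7]
20.875
```

View pics/f.png

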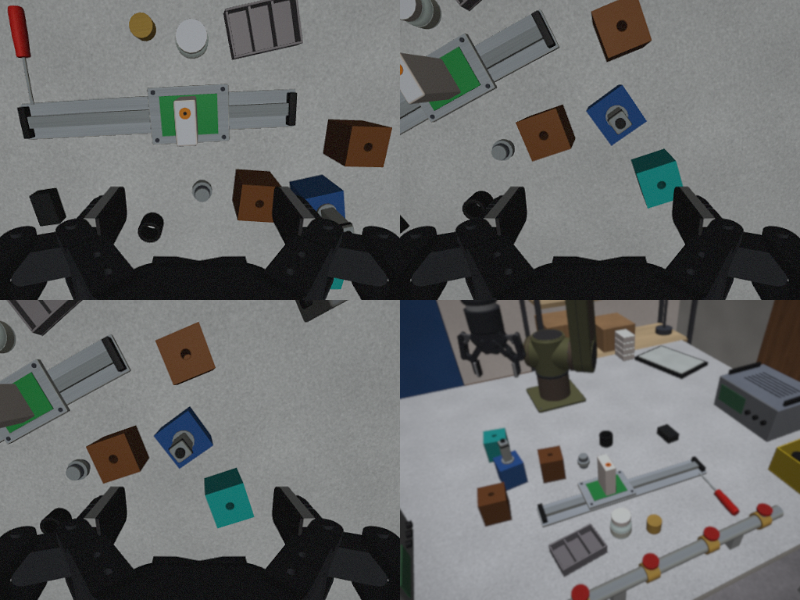

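The meter stands on the pad, spot up: spot at (185,113) in the wrist crop and (608,463) in the scene. The probe is in the blue stand at (617,118) and (180,450), with teal and brown look-alikes around it. Next I fit the probe pose and the spot.

```bash
python3 - <<'E'
from h import *
import pickle
v=pickle.load(open("v2.pkl","rb"))
ob=[]
e=[638,-54,138]
for n in("m1","scene","side"):
    im,cam=v[n];k=spotpx(im,project(e,cam)[0],10);print(n,k[:2],project(e,cam).round(1))
    if k:ob.append((k[0][1],cam))
print("spot",*tri(ob))
a=np.linspace(0,2*np.pi,24,endpoint=False)
def cyl(r,z0,z1):return np.array([[r*np.cos(t),r*np.sin(t),z] for t in a for z in(z0,z1)])
H=np.array([[x,y,z] for x in(-12,12) for y in(-12,12) for z in(5,70)],float)
parts=[H,cyl(18,0,5),cyl(7,70,76)]
def ren(p,cam,shape=(384,512)):
    r=np.zeros(shape,np.uint8)
    for B in parts:
        X=B@R.from_euler('z',p[3]).as_matrix().T+p[:3]
        cv2.fillConvexPoly(r,cv2.convexHull((project(X,cam)*16).astype(np.int32)),1,shift=4)
    return r>0
m2=v["p2probe"]
def cost(q):
    r=ren([q[0],q[1],80,q[2]],v["p2"][1]);return 1-(r&m2).sum()/(r|m2).sum()
fs=sorted((minimize(cost,[428,-279,y],method='Nelder-Mead',options=dict(initial_simplex=np.array([428,-279,y])+np.r_[[np.zeros(3)],np.diag([6,6,.15])])) for y in np.arange(0,1.57,.2)),key=lambda r:r.fun)
for f in fs[:3]:print(f.x,f.fun)
x=fs[0].x;out=[]
# button centroid triangulation
for n in("p1","p2"):
    im,cam=v[n];T=project([x[0],x[1],156],cam)[0]; X=R.from_euler('z',x[2]).apply(H)+[x[0],x[1],80]
    uv=project(X,cam);c=project([x[0],x[1],130],cam)[0].astype(int);k=8
    cr=cv2.resize(im[c[1]-32:c[1]+32,c[0]-25:c[0]+25],None,fx=k,fy=k,interpolation=cv2.INTER_CUBIC);raw=cr.copy()
    q=(uv-c+[25,32]+.5)*k
    for i in range(8):
        for j in range(i):
            if bin(i^j).count('1')==1:cv2.line(cr,*[tuple(map(int,q[t].round())) for t in(i,j)],(255,0,255),1)
    out.append(cr)
cv2.imwrite("pics/g.png",np.hstack(out))
E
```

```text
m1 [(np.int32(43), (np.float64(234.6), np.float64(144.7))), (np.int32(11), (np.float64(240.6), np.float64(148.8)))] [[237.4 144.6]]
scene [(np.int32(11), (np.float64(266.0), np.float64(210.4)))] [[265.8 210.4]]
side [(np.int32(5), (np.float64(235.2), np.float64(153.6)))] [[235.  153.5]]
spot [637.60556589 -52.68687048 137.89832272] [1.7, 0.9, 1.1]
[ 4.30908717e+02 -2.79923575e+02  2.95602382e-01] 0.08829174664107486
[ 4.31243785e+02 -2.80415234e+02  2.61460157e-01] 0.09264565425023874
[ 4.31089302e+02 -2.80485289e+02  2.00434162e-01] 0.09609895337773544
```

View pics/g.png

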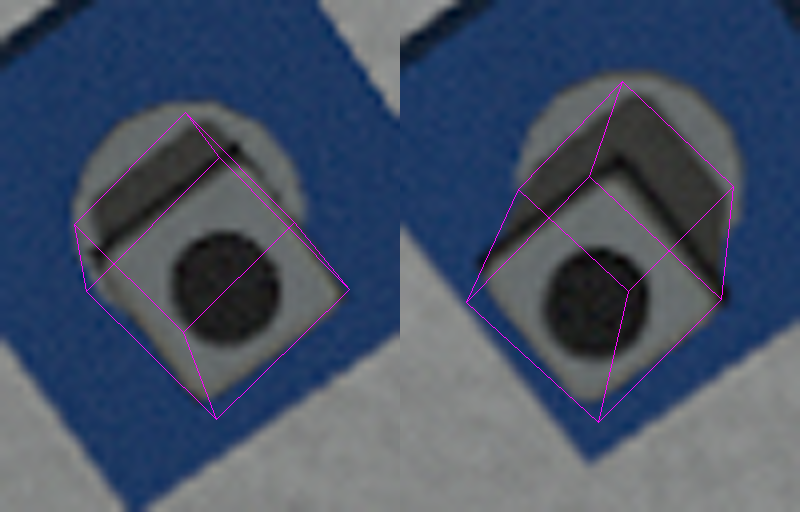

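```bash
python3 - <<'E'
from h import *
import pickle
v=pickle.load(open("v2.pkl","rb"));x=(430.909,-279.924);ob=[]
for n,b,cs in(("p1",(226,288),[(238,150),(347,287),(205,400),(95,255)]),("p2",(197,302),[(218,160),(325,300),(190,400),(85,262)])):
    cam=v[n][1];c=project([x[0],x[1],130],cam)[0].astype(int);f=lambda p:np.array(p)/8+c-[25,32]-.5
    ob.append((f(b),cam));P=np.array([onplane(f(p),cam,150)[:2] for p in cs]);e=np.roll(P,-1,0)-P
    print(n,"corner mean",P.mean(0).round(1),"len",np.linalg.norm(e,axis=1).round(1),"yaw mod90",(np.degrees(np.arctan2(e[:,1],e[:,0]))%90).round(1),"button@156",onplane(f(b),cam,156).round(1))
print(*tri(ob))
o=bot.observe();print(o['t'],o['force'])
for yaw in(0,.09,.1-.5,):print(bot.ik((430,-278,140),down(yaw)),bot.ik((638,-53,240),down(yaw)))
E
```

```text
p1 corner mean [ 432.5 -281.3] len [22.7 23.4 23.9 22.5] yaw mod90 [10.9 10.9  8.8  8. ] button@156 [ 431.7 -281.   156. ]
p2 corner mean [ 432.5 -282.5] len [23.5 22.9 23.4 22.6] yaw mod90 [7.4 8.7 6.4 9. ] button@156 [ 431.8 -281.5  156. ]
[ 431.24797955 -280.97027242  153.4832392 ] [0.0, 0.0]
20.875 [-0.60562165  0.69789365 -0.06146599]
[-6.56428200e-01  3.11111143e-01  1.76257322e+00 -4.44089210e-16
  1.06790829e+00  9.14368126e-01] [-1.48846770e-01  3.91801367e-01  1.35002232e+00 -4.44089210e-16
  1.39976897e+00  1.42194956e+00]
[-6.56428200e-01  3.11111143e-01  1.76257322e+00 -4.44089210e-16
  1.06790829e+00  8.24368126e-01] [-1.48846770e-01  3.91801367e-01  1.35002232e+00 -4.44089210e-16
  1.39976897e+00  1.33194956e+00]
[-6.56428200e-01  3.11111143e-01  1.76257322e+00 -8.88178420e-16
  1.06790829e+00  1.31436813e+00] [-1.48846770e-01  3.91801367e-01  1.35002232e+00 -8.88178420e-16
  1.39976897e+00  1.82194956e+00]
```

```bash
python3 - <<'E'
from h import *
r=down(.152); G=np.array([432,-281.4,122-bot.tcp_to_grasp])
bot.move_to(G+[0,0,100],r); print(bot.move_linear(G,v=100,stop_force=8))
bot.gripper_to(0.0,40); o=bot.observe();print("grip",o['grip_width'],o['position'],o['force'],o['t'])
bot.move_linear(G+[0,0,150],v=120); o=bot.observe();print("lift",o['grip_width'],o['force'],o['t'])
S=np.array([637.8,-53.4,138.1+62+G[2]-80])
bot.move_to(S+[0,0,30],r); bot.move_linear(S+[0,0,14],v=60); bot.pause(.3)
o=bot.observe();print(o['position']-S,o['t'],o['grip_width'],R.from_rotvec(o['tcp_rot']).as_matrix()[:,2])
out=[]
for c in("scene","side"):
    im=bot.get_image(c);cv2.imwrite(f"pics/{c}2.png",im);cam=campose(c);u=project([637.8,-53.4,150],cam)[0];ui=u.astype(int)
    cr=cv2.resize(im[ui[1]-37:ui[1]+37,ui[0]-26:ui[0]+26],None,fx=7.6,fy=7.6,interpolation=cv2.INTER_CUBIC)
    for P in([637.8,-53.4,152],[637.8,-53.4,138]):
        q=(project(P,cam)[0]-ui+[26,37]+.5)*7.6;cv2.drawMarker(cr,tuple(map(int,q)),(255,0,255),0,14,1)
    out.append(cv2.convertScaleAbs(cr,alpha=1.3))
    print(c,ui)
cv2.imwrite("pics/i.png",np.hstack(out))
E
```

```text
False
grip 0.2774522022203184 [ 432.07751646 -281.36958878  103.53735443] [-0.94019643  1.14869223  3.42173801] 23.2417
lift 0.27495906416062915 [-0.57392859  0.92425437 -1.54784249] 24.6417
[ 1.96169048e-01 -5.52285960e-04  1.43154413e+01] 26.5333 0.2767856227882025 [ 5.99641894e-04 -8.32657046e-05 -9.99999817e-01]
scene [265 205]
side [234 149]
```

View pics/i.png

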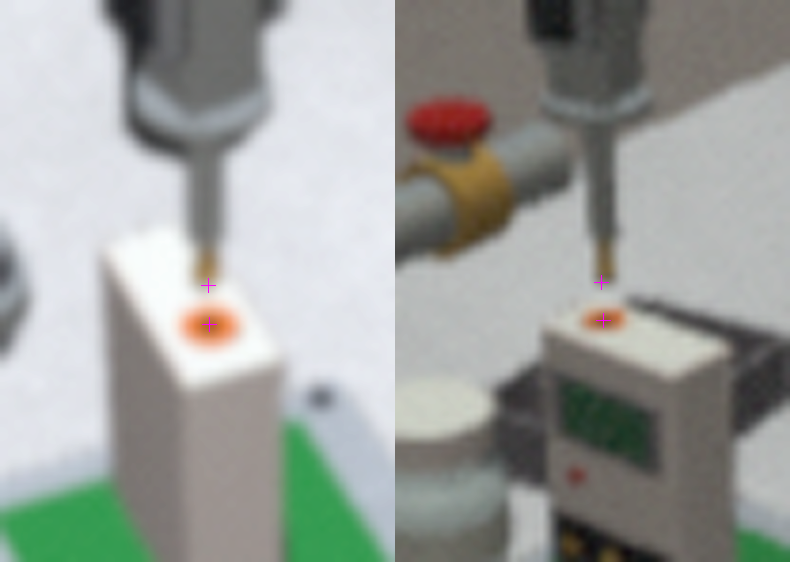

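The tip sits directly over the black dot in both views: tip end (207,285) over dot (210,325), and (604,283) over (603,320). Now I press in small steps, watching the averaged force.

```bash
python3 - <<'E'
from h import *
S=np.array([637.8,-53.4,138.1+62+122-bot.tcp_to_grasp-80])
def F():
    a=[]
    for _ in range(12): bot.pause(.03);a.append(bot.observe()['force'][2])
    return np.mean(a),np.std(a)
f0=None
for d in(10,5,2,0,-2,-3.5,-5):
    bot.move_linear(S+[0,0,d],v=25,stop_force=6);f,s=F();f0=f0 or f
    o=bot.observe();print(d,round(o['position'][2]-S[2],2),round(f-f0,2),round(s,2),round(o['t'],1))
    if f-f0>2.4:break
E
```

```text
10 10.05 0.0 0.58 27.3
5 5.07 0.12 0.41 28.1
2 2.05 0.19 0.59 28.8
0 0.04 0.48 0.54 29.4
-2 -1.96 1.24 0.53 30.1
-3.5 -3.48 1.78 0.51 30.7
-5 -4.97 1.62 0.45 31.4
```

```bash
python3 - <<'E'
from h import *
S=np.array([637.8,-53.4,138.1+62+122-bot.tcp_to_grasp-80])
bot.move_linear(S+[0,0,-6.7],v=25,stop_force=6)
a=[]
for _ in range(50): bot.pause(.04);a.append(bot.observe()['force'])
o=bot.observe();print(o['position']-S,np.mean(a,0),o['grip_width'],o['t'])
out=[]
for c in("scene","side"):
    im=bot.get_image(c);cam=campose(c);ui=project([637.8,-53.4,150],cam)[0].astype(int)
    cr=cv2.resize(im[ui[1]-37:ui[1]+37,ui[0]-26:ui[0]+26],None,fx=7.6,fy=7.6,interpolation=cv2.INTER_CUBIC)
    for P in([637.8,-53.4,138],[637.8,-53.4,193.4]):
        q=(project(P,cam)[0]-ui+[26,37]+.5)*7.6;cv2.drawMarker(cr,tuple(map(int,q)),(255,0,255),0,14,1)
    out.append(cv2.convertScaleAbs(cr,alpha=1.3))
cv2.imwrite("pics/j.png",np.hstack(out))
E
```

```text
[-4.89454348e-03  5.81799780e-03 -6.73451926e+00] [ 0.43809062 -0.05039828  1.09140868] 0.272935555511076 33.6917
```

View pics/j.png

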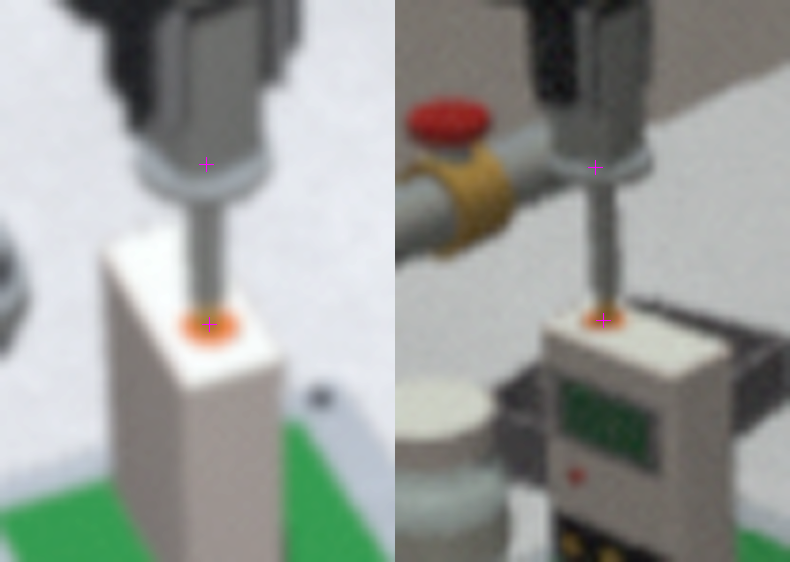

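```bash
python3 -c "
from workcell import bot
bot.close_job();print(bot.observe()['t'])"
```

```text
the job is handed in; nothing more can be done
the job is handed in; nothing more can be done
```

I handed the job in at about 34 s of robot time, with the probe still held on the orange spot. The job report gives no verdict.

**Meter:** I gripped it across its width, turned it upright and set it down on the pad. It touched down with about 4 N on the wrist, and I let go. The images show it standing near the pad's middle with the spot up. Three views put the spot at (637.6, −52.7, 137.9), within about 1.5 mm of where I expected it.

**Probe:** I took it from the blue stand and centred it on the spot's black dot, as both cameras show. I lowered it to 6.7 mm below the expected contact height. The final images show it upright with the gripper well clear of the meter.

**Checks that were less certain:**
- **Press depth:** The wrist force is noisy, about ±0.5 N per reading. The step averages fitted contact about 0.3 mm above the expected height, so the tip is about 7 mm in, but one reading (1.62 N at 5 mm) was low. The final press is about 2.3–2.6 N against an estimated unloaded baseline, close to the 2.2 N target.
- **Meter height on the block:** The image fits gave 24–30 mm, against the stated 30 mm. I used 28.5 mm and the grasp held.
- **Probe fit:** The first automatic fit was a few degrees and about 1.5 mm off. I replaced it with corner measurements before grasping.
- **Other loose things:** I didn't go near them and noticed none out of place in the later pictures, but I didn't measure each one.

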